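Book a trackball through the stock-taking station

TASK

Pick up the tray that holds the loose ball and, with the handle in line with the station's long side (one end towards the little camera), press it down centrally onto the station's round sprung plate until the plate is fully down. Then lift it straight up clear of the plate, give it a quarter turn either way so that the handle lies square across the station, and finish still holding it there, level and still, a few centimetres above the plate. Keep the ball in the middle of the tray throughout, and leave the empty tray and everything else where they are.

Things in the scene. Friction and masses are not known exactly. Their poses are not given: they have to be found in the camera images.
- tray_handle (a point): The tray with the ball: centre of the bar of its hoop handle, the place to grasp. The bar is straight and level, 140 mm long, 14 mm wide, 16 mm high, and spans the tray over its centre, 105 mm above the tray's underside; x runs along the bar, z is up. The tray stands on the table left or right of the station, the empty one on the other side.
- tray_well (a point): The deepest point of the same tray's dished inside, at its centre, 6 mm above its underside and 99 mm below the bar's centre; same axes. The inside slopes at 4 degrees near the middle, 14 degrees beyond 20 mm from the centre and 24 degrees beyond 40 mm.
- tray: The same tray: round, white, 140 mm across, 24 mm high at its rim, flat foot 92 mm across, an aluminium hoop handle on two uprights at the rim; about 250 g, give or take a third. Origin at the centre of its underside, x along the handle's bar, z up.
- ball_center (a point): Centre of the loose ball, a black trackball ball 55 mm in diameter, about 130 g, that lies in the middle of the tray; it rolls freely. Its top is 61 mm above the tray's underside, 36 mm below the underside of the bar.
- ball: The same ball; its axes turn as it rolls.
- station: The station, fixed on the table: low grey base 270 x 110 x 22 mm. Origin at table height under the centre of the round steel plate; x runs along the long side, towards the camera; z up. The base spans x = -75 to 195 mm. A small black camera on a post stands at x = 163 mm (45 x 50 mm, top 135 mm above the table).
- plate_rest (a point): Centre of the plate's top face when the plate is up, 40 mm above the table; fixed to the station, same axes. The plate is a steel disc 104 mm across that stands 18 mm above the base.
- plate (a joint): How far the sprung plate is pressed down, in m: 0 up, 0.008 fully down. A push of 5 N starts to move it and 12 N holds it fully down, against a hard stop; the tray's and ball's weight alone does not move it.
- spare_handle (a point): The empty tray, same kind as the other: centre of its handle's bar, x along the bar. To be left alone.
- tape: A bystander: cardboard roll core standing on its flat side, 84 mm across, 48 mm high. Origin at its underside's centre.
- mouse: A bystander: black computer mouse, 105 x 60 x 34 mm. Origin at its underside's centre.
- carton: A bystander: small closed cardboard carton, 100 x 70 x 35 mm. Origin at its underside's centre.
- charger: A bystander: black charger brick, 85 x 50 x 30 mm. Origin at its underside's centre.
- duster: A bystander: upright can, 60 mm across, 130 mm high. Origin at its underside's centre.
- driver_grip (a point): A bystander: screwdriver lying on the table; the middle of its handle.
Things that resemble listed ones, but are neither listed nor needed, are in the scene too. Leave any turquoise look-alike of the tray alone. What is shaped like the ball but red is not meant.

How it is judged:
On the way, in this order (a step that is already met when the one before it is completed fails the run):
1. the held tray is pressed on the plate, centred within 20 mm, handle along the station within 10 degrees, plate down at least 7 of its 8 mm (value of joint plate above 0.007 m and horizontal distance between tray_well and plate_rest below 0.02 m and angle between the x axis of tray and the x axis of station, either way round below 0.175 rad and contact force between tray and the fingers above 1 N and contact force between tray and plate above 4 N and horizontal distance between ball_center and tray_well below 0.014 m), for 0.2 s.
2. the tray is lifted at least 20 mm clear of the plate, the handle still along the station within 20 degrees and the plate back up (z of tray in the frame of plate_rest above 0.02 m and angle between the x axis of tray and the x axis of station, either way round below 0.35 rad and horizontal distance between tray_well and plate_rest below 0.04 m and contact force between tray and the fingers above 1 N and value of joint plate below 0.002 m), for 0.1 s.
At the end, for the whole second after the job is handed in: The robot still holds the tray over the plate (centre within 40 mm), its underside 20 to 120 mm above the raised plate and touching nothing of the station, the handle square across the station within 8 degrees, level within 5 degrees, tray and ball still, the ball within 14 mm of the tray's centre (z of tray in the frame of plate_rest between 0.02 and 0.12 m and horizontal distance between tray_well and plate_rest below 0.04 m and angle between the x axis of tray and the y axis of station, either way round below 0.14 rad and angle between tray's own z axis and vertical below 0.09 rad and horizontal distance between ball_center and tray_well below 0.014 m and contact force between tray and the fingers above 1 N and z of ball_center in the frame of tray_well below 0.034 m and linear speed of tray below 0.02 m/s and linear speed of ball below 0.05 m/s and value of joint plate below 0.002 m and contact force between tray and station below 0.1 N); the arm keeps its last pose, push and grip.
It fails at once if the ball rolls more than 30 mm from the tray's centre (horizontal distance between ball_center and tray_well above 0.03 m).
It fails at once if the tray tips more than 15 degrees (angle between tray's own z axis and vertical above 0.26 rad).
It fails at once if the empty tray or another bystander is moved more than 30 mm (distance of any of spare_handle, driver_grip, tape, mouse, carton, charger, duster from where it was at the start of the episode above 0.03 m).
It also fails if it takes over 59 s, if anything falls off the work surface, if the arm or the gripper's body presses on something with over 40 N, if the wrist force passes 120 N, or if a joint passes its speed limit or range.

ROBOT

A 7-joint arm with a two-finger parallel gripper is mounted at the origin on the work surface. World frame = base frame: x ahead of the robot, y to its left, z up, the work surface at z = 0. Lengths are in m, angles in rad, forces in N, time in s.
With the tool pointing down it reaches from about 0.35 to 0.9 m from the base axis. Payload 8.1 kg.
Tool frame: the origin (TCP) lies at the centre of the arm's flange, where the gripper is bolted on; the fingertips stand 178 mm ahead of it and the grasp point (between the pads) lies 159 mm ahead of it; z points along the fingers, y is the line along which they close (so a half turn about z gives the same grasp; the last joint's range is limited). The gripper opens to 92 mm and grips with 3 to 60 N. Pads are 19 mm wide; open, the fingers measure 130 mm over their backs; the gripper's body (75 mm by 190 mm) begins 47 mm behind the grasp point.
Start: joints at [1.041, 0.434, 0.025, 1.573, -0.012, 1.134, -0.075], TCP at [0.259, -0.569, 0.405] pointing down, gripper open.
Joint ranges: [-2.62, 2.62], [-0.44, 2.09], [-1.27, 1.32], [0.08, 2.57], [-1.32, 4.46], [0.12, 2], [-2.74, 2.74]. Speed limits (rad/s): [2.22, 2.22, 3.01, 3.01, 3.14, 3.14, 3.14].

INTERFACE

Orientations are given as a rotation vector (axis times angle).
In Python, from cell import arm gives the robot as it stands. The module is installed in compiled form; this text tells all that it offers.
- The arm moves only by the shell command python3 -m inch 'ROWS' [FORCE]. ROWS is text: rows parted by semicolons, each of 5 numbers parted by spaces: the shift along the tool's x, y, z in m, then the turn about the tool's z in rad, then the finger opening in m, from 0 to 0.0918. In form: x y z roll fingers; .... A call has 1 to 5 rows; each row is the pose to reach, as a shift and turn from the pose commanded when the call began, along the tool's axes at that moment; what a row does not reach only later rows make up. A row lasts 1/10 s, in which the tool goes at most 50 mm and 8.59 degrees, less where a joint would pass 70% of its speed; a pose out of reach is approached as far as the arm can. A call with a gripper value outside its range is refused whole. The fingers move at their own pace and stop on an object; FORCE is the grip in N (left out, the last holds). Time passes only in rows, so rows that repeat a pose let the fingers close. It gives the time, the measured TCP pose, the force, the opening and the grip force at its end, in the units of the state.
- arm.observe(): the state, without advancing time (a new reading comes with each control period).
- arm.get_image(name): name is "scene" or "side" or "wrist"; returns the picture (384x512x3 uint8, red, green, blue); there is no depth.
- arm.get_calibration(name): a dict with "intrinsics" (3x3 intrinsics, pixels), "pose" (4x4, takes a point from camera to world coordinates). Camera axes: x right, y up, looking along -z (the intrinsics and any distortion apply to the point x, -y, -z); pixel columns grow to the right and rows downward; lengths in m; the calibration is good to about 2 mm. A picture is of the moment at which its call begins: read the wrist's pose just before it. get_calibration takes no time and is no camera call; for the wrist camera it gives the pose at the moment of the call.
- arm.sign_off(): hands the job in; it is judged then, once.
Trained networks look in the newest picture that a camera, given by its name, has taken for a name from the list of things; names that differ only in an ending like _2 or _b are one class to them, and where a whole thing is asked for, a point or a joint stands for the part that bears it (a point fixed in the world has none). Each returns a list of dicts, best first, with "conf" (0 to 1); they miss things now and then, are a little off and sometimes report something else, mostly with a low value. They report only what shows in the picture. A call takes as long as a camera call. They do not tell look-alikes from the thing itself.
- arm.look_for(camera, query): "point" ([row, column] in pixels, amid what is visible of it).
- arm.silhouettes(camera, query): "region" (384x512 bool, what is visible of it) and "point" ([row, column] in pixels, amid what is visible of it).
- arm.place_of(camera, query): "point" ([row, column] in pixels: a listed point, or the origin of a listed thing).
The state is a dict: "clock": time; "joints": joint angles; "dq": joint speeds; "joint_efforts": joint torques, N m; "position": TCP position; "ee_rot": TCP orientation; "force": force on the tool from outside, world axes, zero at the start; "ft_torque": the same for the moment, N m; "width": opening from 0.0 (shut) to 1.0 (fully open); "gripper_force": force on a finger pad.
Only numpy, scipy, OpenCV 4.12 (cv2) and the standard library are available. Lean on these libraries where they do the work, as an engineer would, in place of code of your own. Each camera call takes 0.05 s, during which the arm holds its last target. There are 200 camera calls.

## Working session

There is one attempt and no reset: what is moved stays moved. The work goes in short steps, Python scripts to look and compute and a shell command to move; the robot and the scene stay as the last step left them, time stands still between calls to the robot, and variables do not carry over. Pictures are saved under pics/ and viewed, at most 10 in all, crops included, and the job is handed in when it is done.

```bash
mkdir -p pics
cat > h.py <<'E'
import numpy as np, cv2
from cell import arm
from scipy.spatial.transform import Rotation as R
def ray(cam,p):
    c=arm.get_calibration(cam);K=np.array(c["intrinsics"]);T=np.array(c["pose"])
    d=np.linalg.inv(K)@[p[1],p[0],1];d=T[:3,:3]@(d*[1,-1,-1]);return T[:3,3],d/np.linalg.norm(d)
def at(cam,p,z):
    o,d=ray(cam,p);return o+d*(z-o[2])/d[2]
def tri(obs):
    A=0;b=0
    for cam,p in obs:
        o,d=ray(cam,p);M=np.eye(3)-np.outer(d,d);A=A+M;b=b+M@o
    return np.linalg.solve(A,b)
def save(cam,n):
    im=arm.get_image(cam);cv2.imwrite(f"pics/{n}.png",im[:,:,::-1]);return im
def proj(cam,X):
    c=arm.get_calibration(cam);K=np.array(c["intrinsics"]);T=np.linalg.inv(np.array(c["pose"]))
    x=(T@[*X,1])[:3]*[1,-1,-1];x=K@x;return x[[1,0]]/x[2]
E
python3 - <<'E'
from h import *
print({k:np.round(v,3) for k,v in arm.observe().items()})
a=save("scene","scene0");b=save("side","side0")
for c in("scene","side"):
  print(c,np.round(arm.get_calibration(c)["pose"],2).tolist())
  for q in("tray_handle","tray_well","ball_center","spare_handle","plate_rest","station"):
    z={"tray_handle":.105,"spare_handle":.105,"tray_well":.006,"ball_center":.0335,"plate_rest":.04,"station":0}[q]
    print(c,q,[(np.round(d["point"]).tolist(),round(d["conf"],2),np.round(at(c,d["point"],z),3)[:2].tolist()) for d in arm.place_of(c,q)])
E
```

```text
{'clock': np.float64(0.0), 'joints': array([ 1.041,  0.435,  0.025,  1.574, -0.012,  1.134, -0.075]), 'dq': array([ 0.   ,  0.001, -0.001,  0.   ,  0.001,  0.001,  0.002]), 'joint_efforts': array([ 1.0000e-03, -6.6785e+01,  9.8500e-01, -3.1446e+01, -6.1000e-02,
        4.3000e-02,  0.0000e+00]), 'position': array([ 0.259, -0.569,  0.404]), 'ee_rot': array([-3.069e+00, -6.650e-01,  1.000e-03]), 'force': array([-1.037, -0.15 ,  0.778]), 'ft_torque': array([0.013, 0.002, 0.007]), 'gripper_force': np.float64(0.0), 'width': np.float64(1.001)}
scene [[-0.87, -0.25, 0.41, 1.01], [0.48, -0.47, 0.74, 0.89], [0.01, 0.85, 0.53, 0.73], [0.0, 0.0, 0.0, 1.0]]
scene tray_handle [([153.0, 149.0], 0.98, [0.693, -0.367]), ([152.0, 217.0], 0.97, [0.484, -0.268])]
scene tray_well [([178.0, 218.0], 0.96, [0.489, -0.255]), ([178.0, 157.0], 0.89, [0.681, -0.356]), ([183.0, 261.0], 0.27, [0.37, -0.154])]
scene ball_center [([168.0, 220.0], 0.7, [0.468, -0.275]), ([165.0, 263.0], 0.5, [0.321, -0.225])]
scene spare_handle [([244.0, 297.0], 0.72, [0.526, 0.28]), ([225.0, 224.0], 0.68, [0.648, 0.128])]
scene plate_rest [([212.0, 226.0], 0.82, [0.577, -0.008])]
scene station [([227.0, 223.0], 0.58, [0.594, 0.005])]
side [[-0.87, 0.34, -0.34, 0.03], [-0.48, -0.63, 0.6, 0.85], [-0.01, 0.69, 0.72, 1.12], [0.0, 0.0, 0.0, 1.0]]
side tray_handle [([107.0, 264.0], 0.95, [0.695, -0.373]), ([145.0, 304.0], 0.9, [0.489, -0.259])]
side tray_well [([168.0, 303.0], 0.77, [0.485, -0.259]), ([131.0, 267.0], 0.61, [0.684, -0.371]), ([244.0, 149.0], 0.4, [0.737, 0.241])]
side ball_center [([162.0, 304.0], 0.78, [0.484, -0.255]), ([184.0, 351.0], 0.7, [0.311, -0.234])]
side spare_handle [([261.0, 203.0], 0.68, [0.52, 0.272])]
side plate_rest [([200.0, 232.0], 0.82, [0.598, 0.005])]
side station [([209.0, 239.0], 0.88, [0.583, -0.002])]
```

View pics/scene0.png

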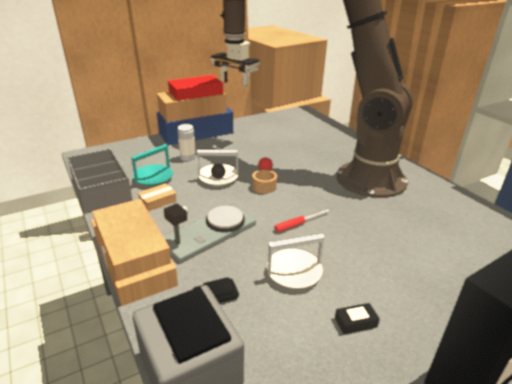

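View pics/side0.png

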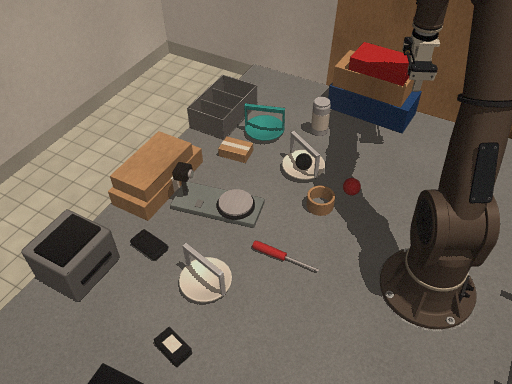

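Candidates in scene pixels (row, col):
- **Trays:** turquoise look-alike (153,149), white tray with black ball (152,217), empty white tray (244,297).
- **Balls:** black ball (168,220), red ball (162,265) above the roll core.

By the description, the target is the white tray at (152,217). I'll check it in a close crop.

Run:
```python
from h import *
a=cv2.imread("pics/scene0.png")[135:200,180:280];b=cv2.imread("pics/side0.png")[125:190,265:345]
c=cv2.imread("pics/side0.png")[155:230,165:275]
f=lambda i:cv2.resize(i,(390*i.shape[1]//i.shape[0]*2//3,260),interpolation=cv2.INTER_CUBIC)
rs=[cv2.resize(i,None,fx=4,fy=4,interpolation=cv2.INTER_CUBIC) for i in(a,b)]
top=np.hstack(rs);bot=np.zeros((300,top.shape[1],3),np.uint8);bot[:300,:440]=cv2.resize(c,None,fx=4,fy=4)
cv2.imwrite("pics/crop.png",np.vstack([top,bot]))
P=lambda q,i=0:[("scene",arm.place_of("scene",q)),("side",arm.place_of("side",q))]
print("plate",tri([(c,r[0]["point"]) for c,r in P("plate_rest")]))
for c in("scene","side"):
  for q in("plate","tray","station"):
    for r in arm.silhouettes(c,q)[:3]:
      p=np.argwhere(r["region"]);print(c,q,round(r["conf"],2),p.mean(0).round(1),p.min(0),p.max(0))
      if q=="plate" : print(at(c,p.mean(0),.04))
```

```text
plate [0.58918999 0.0186501  0.05921088]
scene plate 0.71 [318.  357.1] [303 335] [333 380]
[0.50466198 0.48475503 0.04      ]
scene plate 0.68 [216.6 225.2] [206 208] [227 242]
[0.58985556 0.0113775  0.04      ]
scene tray 0.94 [167.7 217.9] [150 197] [185 238]
scene tray 0.79 [168.9 152.8] [145 133] [185 173]
scene tray 0.37 [181.  264.5] [170 253] [193 276]
scene station 0.81 [229.1 203.8] [204 164] [261 255]
side plate 0.63 [202.1 235.2] [189 219] [215 252]
[0.58679139 0.00805099 0.04      ]
side plate 0.5 [159.1 302.3] [131 282] [179 324]
[ 0.49179235 -0.26116104  0.04      ]
side tray 0.76 [159.8 302. ] [131 282] [178 324]
side tray 0.67 [123.4 263. ] [103 244] [141 284]
side station 0.75 [244.5 149.1] [231 131] [259 167]
side station 0.7 [161.1 303.6] [153 296] [169 311]
side station 0.65 [200.  214.2] [162 171] [227 263]
```

View pics/crop.png

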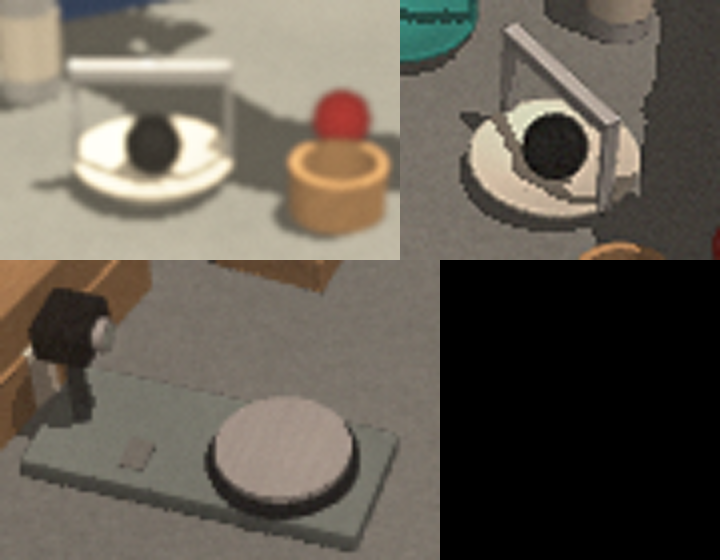

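The crop confirms the white tray with the black ball, with the empty tray on the other side of the station. The red ball sits on the roll core. Next I'll work out the bar and station directions.

Run:
```python
from h import *
def pr(n,c,p,q,z):
    A,B=at(c,p,z),at(c,q,z);v=A-B;print(n,c,A.round(3),B.round(3),"mid",((A+B)/2).round(3),"ang",np.degrees(np.arctan2(v[1],v[0])).round(1),np.linalg.norm(v).round(3))
pr("bar","scene",(152,197),(152,238),.105)
pr("bar","side",(132,292.5),(155.5,318),.105)
pr("st","side",(205.5,170.5),(225,253.7),.022)
pr("stshort","side",(225,253.7),(199,264.5),.022)
M=R.from_rotvec(arm.observe()["ee_rot"]).as_matrix();print(M.round(3))
g=arm.observe()["position"];print(g)
t=np.array([.487,-.262,0]);print("tool shift to above tray",(M.T@(t-[g[0],g[1],0])).round(3))
wc=arm.get_calibration("wrist");print(np.round(wc["pose"],3).tolist(),np.round(wc["intrinsics"]).tolist())
```

```text
bar scene [ 0.545 -0.297  0.105] [ 0.42  -0.231  0.105] mid [ 0.483 -0.264  0.105] ang -27.8 0.142
bar side [ 0.549 -0.298  0.105] [ 0.428 -0.233  0.105] mid [ 0.489 -0.266  0.105] ang -28.6 0.137
st side [0.762 0.1   0.022] [0.501 0.047 0.022] mid [0.632 0.074 0.022] ang 11.5 0.266
stshort side [0.501 0.047 0.022] [ 0.523 -0.06   0.022] mid [ 0.512 -0.006  0.022] ang 101.6 0.109
[[ 0.91   0.414 -0.   ]
 [ 0.414 -0.91  -0.   ]
 [-0.     0.    -1.   ]]
[ 0.25870043 -0.56894367  0.40473578]
tool shift to above tray [ 0.335 -0.185 -0.   ]
[[0.415, 0.877, 0.243, 0.324], [-0.91, 0.4, 0.111, -0.538], [0.001, -0.267, 0.964, 0.385], [0.0, 0.0, 0.0, 1.0]] [[280.0, 0.0, 258.0], [0.0, 280.0, 190.0], [0.0, 0.0, 1.0]]
```

```bash
python3 -m inch '0.335 -0.185 0 0.92 0.0918; 0.335 -0.185 0 0.92 0.0918; 0.335 -0.185 0 0.92 0.0918; 0.335 -0.185 0 0.92 0.0918; 0.335 -0.185 0 0.92 0.0918'
python3 - <<'E'
from h import *
o=arm.observe();M=R.from_rotvec(o["ee_rot"]).as_matrix();g=o["position"];print(g,M.round(3)[:,0],o["joints"].round(2))
print((M.T@(np.array([.487,-.262,g[2]])-g)).round(3), "roll left",-(np.radians(-28.2)-np.arctan2(M[1,0],M[0,0])))
E
```

```text
clock: 1.6
position: [0.4029, -0.3752, 0.4049]
ee_rot: [3.107, -0.466, 0.001]
force: [0.8, 0.0, 0.1]
width: 1.001
gripper_force: 0.0
[ 0.40289133 -0.3752142   0.40494557] [ 0.956 -0.293  0.   ] [ 0.58  0.31  0.09  1.76 -0.03  1.07 -1.18]
[ 0.047 -0.133  0.   ] roll left 0.1947118477009313
```

```bash
python3 -m inch '0.047 -0.133 0 0.195 0.0918; 0.047 -0.133 0 0.195 0.0918; 0.047 -0.133 0 0.195 0.0918; 0.047 -0.133 0 0.195 0.0918; 0.047 -0.133 0 0.195 0.0918'
cat > w.py <<'E'
from h import *
import sys
save("wrist",sys.argv[1])
o=arm.observe();M=R.from_rotvec(o["ee_rot"]).as_matrix();g=o["position"];print(g,M.round(3)[:,0],o["joints"].round(2))
for q in ("tray_handle","tray_well","ball_center"):
    z={"tray_handle":.105,"tray_well":.006,"ball_center":.0335}[q]
    for d in arm.place_of("wrist",q):
        X=at("wrist",d["point"],z);print(q,d["point"],round(d["conf"],2),X.round(4),"tool",(M.T@(X-g)).round(4))
E
python3 w.py w1
```

```text
clock: 2.1
position: [0.4859, -0.262, 0.4047]
ee_rot: [3.05, -0.752, -0.0]
force: [-0.9, -0.4, -0.1]
width: 1.001
gripper_force: 0.0
[ 0.48499435 -0.2634533   0.40473424] [ 0.884 -0.468 -0.   ] [ 0.34  0.32  0.07  1.76 -0.03  1.07 -1.63]
tray_handle [185.4, 254.2] 0.91 [ 0.4855 -0.2595  0.105 ] tool [-0.0014 -0.004   0.2997]
tray_well [167.3, 255.4] 0.78 [ 0.4851 -0.2602  0.006 ] tool [-0.0014 -0.0033  0.3987]
ball_center [281.5, 295.4] 0.73 [ 0.3162 -0.2352  0.0335] tool [-0.1624  0.0536  0.3713]
ball_center [167.0, 257.4] 0.61 [ 0.4888 -0.2653  0.0335] tool [ 0.0043 -0.0004  0.3712]
ball_center [166.9, 253.7] 0.54 [ 0.4911 -0.2612  0.0335] tool [ 0.0044 -0.0052  0.3712]
```

View pics/w1.png

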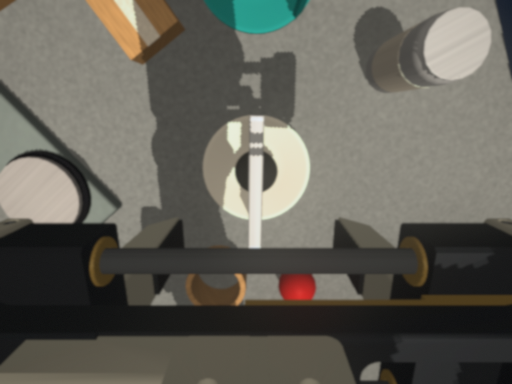

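The wrist view shows the bar running from (118,257) to about (245,255), in line with the tool x axis. The black ball is under it at (167,256), and the duster at (45,455) is clear. I'm descending.

```bash
python3 -m inch '-0.001 -0.002 0.04 0 0.0918; -0.001 -0.002 0.08 0 0.0918; -0.001 -0.002 0.115 0 0.0918; -0.001 -0.002 0.141 0 0.0918; -0.001 -0.002 0.141 0 0.0918'
python3 - <<'E'
from h import *
o=arm.observe();M=R.from_rotvec(o["ee_rot"]).as_matrix();g=o["position"];print(g)
for c in("scene","side","wrist"):
  arm.get_image(c)
  for d in arm.place_of(c,"tray_handle")[:2]:
    X=at(c,d["point"],.105);print(c,round(d["conf"],2),X.round(4),"tool",(M.T@(X-g)).round(4))
E
```

```text
clock: 2.8
position: [0.4833, -0.2614, 0.2607]
ee_rot: [-3.048, 0.76, 0.01]
force: [-0.3, 0.3, 0.1]
width: 0.999
gripper_force: 0.0
[ 0.48330365 -0.26136607  0.26065594]
scene 0.84 [ 0.4819 -0.268   0.105 ] tool [0.0029 0.0064 0.1556]
scene 0.82 [ 0.6915 -0.3653  0.105 ] tool [ 0.2336 -0.0062  0.1542]
side 0.97 [ 0.6914 -0.3647  0.105 ] tool [ 0.2332 -0.0066  0.1542]
side 0.77 [ 0.4857 -0.2519  0.105 ] tool [-0.0013 -0.0096  0.1557]
wrist 0.82 [ 0.4869 -0.2557  0.105 ] tool [ 0.0015 -0.0068  0.1556]
```

```bash
python3 -m inch '0 -0.003 0 0 0.05; 0 -0.003 0 0 0.035; 0 -0.003 0 0 0.028; 0 -0.003 0 0 0.024; 0 -0.003 0 0 0.021' 20; python3 -m inch '0 0 0 0 0.019; 0 0 0 0 0.017; 0 0 0 0 0.015; 0 0 0 0 0.012; 0 0 0 0 0.008'; python3 -m inch '0 0 0 0 0.005; 0 0 0 0 0.005; 0 0 0 0 0.005' 40; python3 w.py w2
```

```text
clock: 3.6
position: [0.4867, -0.2582, 0.2638]
ee_rot: [3.049, -0.757, 0.0]
force: [-1.4, -0.2, 0.4]
width: 0.612
gripper_force: 0.0
clock: 4.1
position: [0.4867, -0.2582, 0.2637]
ee_rot: [3.049, -0.757, -0.0]
force: [0.2, 0.2, 0.4]
width: 0.178
gripper_force: 0.0
clock: 4.4
position: [0.4866, -0.2582, 0.2636]
ee_rot: [3.049, -0.757, -0.0]
force: [0.8, -1.3, -0.9]
width: 0.15
gripper_force: 39.9
[ 0.48662299 -0.25821784  0.26364151] [ 0.884 -0.468 -0.   ] [ 0.35  0.48  0.06  1.91 -0.04  0.75 -1.63]
tray_handle [248.7, 255.1] 0.82 [ 0.4874 -0.2557  0.105 ] tool [-0.0004 -0.0026  0.1586]
ball_center [202.9, 258.3] 0.61 [ 0.4891 -0.2587  0.0335] tool [ 0.0025 -0.0008  0.2301]
ball_center [248.4, 254.2] 0.43 [ 0.4557 -0.2372  0.0335] tool [-0.0371 -0.0041  0.2301]
```

View pics/w2.png

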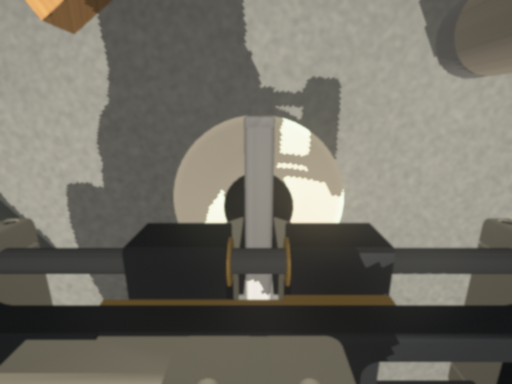

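Grip is good: 40 N, bar between the pads, ball centred under it at (203,258). Lifting gently.

```bash
python3 -m inch '0 0 -0.002 0 0.005; 0 0 -0.006 0 0.005; 0 0 -0.012 0 0.005; 0 0 -0.020 0 0.005; 0 0 -0.028 0 0.005'; python3 -m inch '0 0 -0.010 0 0.005; 0 0 -0.020 0 0.005; 0 0 -0.028 0 0.005; 0 0 -0.034 0 0.005; 0 0 -0.038 0 0.005';  python3 -m inch '0 0 -0.002 0 0.005; 0 0 -0.003 0 0.005; 0 0 -0.003 0 0.005'
python3 - <<'E'
from h import *
o=arm.observe();M=R.from_rotvec(o["ee_rot"]).as_matrix();g=o["position"];print(g,o["ft_torque"].round(2))
for c in("scene","side","wrist"):
  arm.get_image(c)
  for q,z in(("tray_handle",g[2]-.159),("tray_well",g[2]-.258),("ball_center",g[2]-.2305)):
   for d in arm.place_of(c,q)[:3]:
    X=at(c,d["point"],z);t=M.T@(X-g)
    if np.hypot(*t[:2])<.05:print(c,q,round(d["conf"],2),"tool",t.round(4))
T=np.array([.587,.010,g[2]]);print("to plate",(M.T@(T-g)).round(4),"roll",np.arctan2(M[1,0],M[0,0])-np.radians(11.5))
E
```

```text
clock: 5.1
position: [0.4868, -0.2581, 0.2926]
ee_rot: [3.049, -0.757, 0.0]
force: [0.4, -0.0, -3.7]
width: 0.148
gripper_force: 39.9
clock: 5.6
position: [0.4868, -0.2582, 0.3304]
ee_rot: [3.049, -0.757, 0.001]
force: [-0.7, 0.5, -3.8]
width: 0.151
gripper_force: 39.9
clock: 5.9
position: [0.4866, -0.2581, 0.3326]
ee_rot: [3.049, -0.757, -0.001]
force: [0.5, 0.9, -4.1]
width: 0.148
gripper_force: 39.9
[ 0.48664681 -0.25814512  0.33256257] [ 0.06 -0.01 -0.01]
scene tray_handle 0.97 tool [0.0061 0.0102 0.159 ]
scene tray_well 0.68 tool [ 0.0109 -0.0026  0.258 ]
side tray_handle 0.9 tool [ 0.0156 -0.0028  0.159 ]
side tray_well 0.93 tool [-0.0041  0.0071  0.258 ]
side ball_center 0.82 tool [0.0051 0.0064 0.2305]
wrist tray_handle 0.97 tool [ 0.0011 -0.0017  0.159 ]
wrist ball_center 0.76 tool [ 0.0045 -0.0004  0.2305]
to plate [-0.0367 -0.2839 -0.    ] roll -0.6874781421428164
```

```bash
M='python3 -m inch'; python3 -m inch '0 -0.002 0 0 0.005; -0.001 -0.006 0 0 0.005; -0.002 -0.012 0 0 0.005; -0.003 -0.02 0 0 0.005; -0.004 -0.028 0 0 0.005' | grep -v rot
python3 -m inch '-0.001 -0.008 0 0 0.005; -0.002 -0.016 0 0 0.005; -0.003 -0.024 0 0 0.005; -0.004 -0.032 0 0 0.005; -0.005 -0.04 0 0 0.005' | grep pos
python3 -m inch '-0.001 -0.008 0 0 0.005; -0.002 -0.016 0 0 0.005; -0.003 -0.024 0 0 0.005; -0.004 -0.032 0 0 0.005; -0.005 -0.04 0 0 0.005' | grep pos
python3 -m inch '-0.001 -0.008 0 0 0.005; -0.002 -0.016 0 0 0.005; -0.003 -0.024 0 0 0.005; -0.004 -0.032 0 0 0.005; -0.005 -0.04 0 0 0.005' | grep pos
python3 -m inch '-0.001 -0.008 0 0 0.005; -0.002 -0.016 0 0 0.005; -0.003 -0.024 0 0 0.005; -0.004 -0.032 0 0 0.005; -0.005 -0.04 0 0 0.005' | grep pos
python3 -m inch '-0.001 -0.008 0 0 0.005; -0.002 -0.016 0 0 0.005; -0.003 -0.024 0 0 0.005; -0.004 -0.032 0 0 0.005; -0.005 -0.04 0 0 0.005' | grep pos
python3 -m inch '-0.001 -0.008 0 0 0.005; -0.002 -0.016 0 0 0.005; -0.003 -0.024 0 0 0.005; -0.004 -0.032 0 0 0.005; -0.005 -0.04 0 0 0.005' | grep pos
python3 -m inch '-0.001 -0.006 0 0 0.005; -0.002 -0.011 0 0 0.005; -0.002 -0.014 0 0 0.005; -0.002 -0.016 0 0 0.005; -0.002 -0.016 0 0 0.005'
```

```text
clock: 7.0
position: [0.4966, -0.2306, 0.3328]
force: [-0.3, 0.6, -3.1]
width: 0.148
gripper_force: 39.9
position: [0.5108, -0.1932, 0.3327]
position: [0.5251, -0.1555, 0.3327]
position: [0.5394, -0.1178, 0.3327]
position: [0.5536, -0.0801, 0.3327]
position: [0.568, -0.0424, 0.3327]
position: [0.5823, -0.0048, 0.3328]
clock: 10.5
position: [0.5878, 0.0098, 0.3327]
ee_rot: [3.049, -0.757, 0.0]
force: [-0.3, -0.1, -4.0]
width: 0.148
gripper_force: 39.9
```

```bash
python3 -m inch '0 0 0 -0.03 0.005; 0 0 0 -0.08 0.005; 0 0 0 -0.14 0.005; 0 0 0 -0.2 0.005; 0 0 0 -0.26 0.005'|grep clock; python3 -m inch '0 0 0 -0.06 0.005; 0 0 0 -0.12 0.005; 0 0 0 -0.18 0.005; 0 0 0 -0.24 0.005; 0 0 0 -0.3 0.005' | grep clock; python3 -m inch '0 0 0 -0.06 0.005; 0 0 0 -0.1 0.005; 0 0 0 -0.12 0.005; 0 0 0 -0.127 0.005; 0 0 0 -0.127 0.005'
cat > m.py <<'E'
from h import *
import sys
o=arm.observe();M=R.from_rotvec(o["ee_rot"]).as_matrix();g=o["position"];print(g,np.degrees(np.arctan2(M[1,0],M[0,0])),o["clock"],o["joints"].round(2))
for c in("scene","side","wrist"):
  save(c,c+sys.argv[1])
  for q,z in(("tray_handle",g[2]-.159),("tray_well",g[2]-.258),("ball_center",g[2]-.2305),("plate_rest",.04)):
   for d in arm.place_of(c,q)[:3]:
    X=at(c,d["point"],z);t=M.T@(X-g)
    if np.hypot(*t[:2])<.05:print(c,q,round(d["conf"],2),"tool",t.round(4),X.round(3))
E
python3 m.py 3
```

```text
clock: 11.0
clock: 11.5
clock: 12.0
position: [0.5877, 0.0095, 0.3327]
ee_rot: [3.126, 0.313, -0.0]
force: [0.2, 0.4, -4.2]
width: 0.146
gripper_force: 39.9
[0.5877045  0.00950974 0.33274193] 11.453665573425997 12.0 [ 0.01  0.45 -0.16  1.74  0.09  0.95 -1.56]
scene tray_handle 0.81 tool [-0.0076  0.0029  0.159 ] [0.581 0.005 0.174]
scene tray_well 0.57 tool [0.006  0.0017 0.258 ] [0.594 0.009 0.075]
scene ball_center 0.82 tool [-0.0139  0.0152  0.2305] [ 0.577 -0.008  0.102]
side tray_handle 0.88 tool [0.0083 0.0076 0.159 ] [0.597 0.004 0.174]
side tray_well 0.94 tool [-0.0103 -0.0016  0.258 ] [0.577 0.009 0.075]
side ball_center 0.55 tool [-0.0088 -0.0035  0.2305] [0.578 0.011 0.102]
side plate_rest 0.62 tool [0.0023 0.0073 0.2927] [0.591 0.003 0.04 ]
wrist tray_well 0.36 tool [ 0.0023 -0.0021  0.258 ] [0.59  0.012 0.075]
wrist ball_center 0.86 tool [0.0036 0.0009 0.2305] [0.591 0.009 0.102]
```

Run:
```python
import cv2,numpy as np
a=cv2.imread("pics/side3.png")[100:240,150:290];b=cv2.imread("pics/scene3.png")[120:260,140:280];
cv2.imwrite("pics/c3.png",cv2.resize(np.hstack([a,b]),(800,400),interpolation=cv2.INTER_CUBIC))
```

```text
(no output)
```

View pics/c3.png

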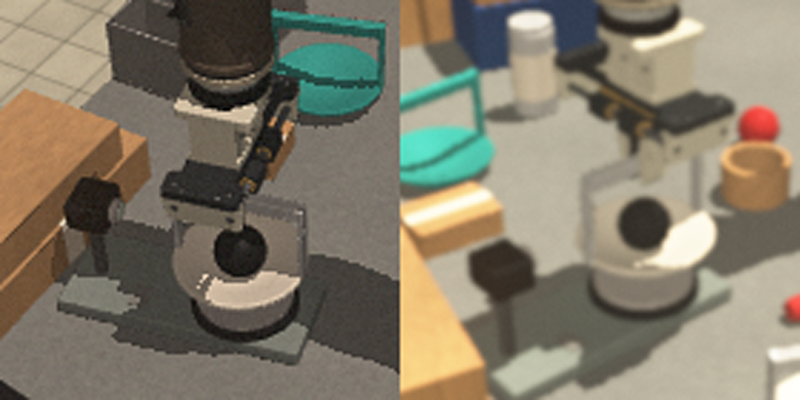

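View pics/wrist3.png

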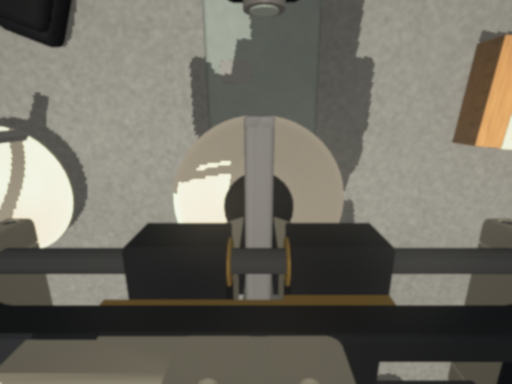

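The wrist view shows the bar (col 259) parallel to the station edges (cols 204 and 321), with the station camera ahead at (5,264) and the ball centred. I'll shift 3 mm and press down.

```bash
python3 -m inch '0 0.001 0.002 0 0.005; 0 0.002 0.006 0 0.005; 0 0.003 0.012 0 0.005; 0 0.003 0.018 0 0.005; 0 0.003 0.022 0 0.005'|grep -E 'pos|forc'; python3 -m inch '0 0 0.003 0 0.005; 0 0 0.005 0 0.005; 0 0 0.007 0 0.005; 0 0 0.009 0 0.005; 0 0 0.011 0 0.005'|grep -E 'pos|forc'; python3 -m inch '0 0 0.001 0 0.005; 0 0 0.002 0 0.005; 0 0 0.003 0 0.005; 0 0 0.003 0 0.005; 0 0 0.003 0 0.005'
```

```text
position: [0.5881, 0.0067, 0.3098]
force: [0.5, -0.2, -4.0]
gripper_force: 39.9
position: [0.5884, 0.0067, 0.3003]
force: [-1.5, -0.8, 4.5]
gripper_force: 39.9
clock: 14.25
position: [0.5885, 0.0068, 0.2973]
ee_rot: [3.126, 0.314, 0.001]
force: [-3.2, -0.6, 6.6]
width: 0.148
gripper_force: 39.9
```

```bash
python3 -m inch '0 0 0.001 0 0.005; 0 0 0.002 0 0.005; 0 0 0.002 0 0.005; 0 0 0.002 0 0.005; 0 0 0.002 0 0.005'
```

```text
clock: 14.75
position: [0.5885, 0.0068, 0.2956]
ee_rot: [3.126, 0.314, 0.002]
force: [-3.5, -0.6, 8.7]
width: 0.148
gripper_force: 39.9
```

```bash
python3 -m inch '0 0 0.001 0 0.005; 0 0 0.0015 0 0.005; 0 0 0.002 0 0.005; 0 0 0.002 0 0.005; 0 0 0.002 0 0.005'; python3 -c "
from h import *
o=arm.observe();print(o['force'],o['ft_torque'])"
```

```text
clock: 15.25
position: [0.5885, 0.0068, 0.2955]
ee_rot: [3.125, 0.314, 0.004]
force: [-9.0, -0.5, 27.2]
width: 0.147
gripper_force: 40.0
[-9.02261686 -0.46772837 27.21043887] [-0.21599673  2.19547275  0.03437558]
```

The hard stop is reached: 31 N net, and the TCP height matches the plate being 8 mm down. Lifting straight up.

```bash
python3 -m inch '0 0 -0.001 0 0.005; 0 0 -0.002 0 0.005; 0 0 -0.004 0 0.005; 0 0 -0.006 0 0.005; 0 0 -0.008 0 0.005'|grep -E 'pos|forc'; python3 -m inch '0 0 -0.003 0 0.005; 0 0 -0.006 0 0.005; 0 0 -0.01 0 0.005; 0 0 -0.015 0 0.005; 0 0 -0.021 0 0.005'|grep -E 'pos|forc';python3 -m inch '0 0 -0.007 0 0.005; 0 0 -0.014 0 0.005; 0 0 -0.02 0 0.005; 0 0 -0.024 0 0.005; 0 0 -0.027 0 0.005'|grep -E 'pos|forc'; python3 -m inch '0 0 -0.001 0 0.005; 0 0 -0.001 0 0.005; 0 0 -0.001 0 0.005'; python3 m.py 4;python3 - <<'E'
import cv2,numpy as np
a=cv2.imread("pics/side4.png")[100:240,150:290];b=cv2.imread("pics/scene4.png")[120:260,140:280];
cv2.imwrite("pics/c4.png",cv2.resize(np.hstack([a,b]),(800,400),interpolation=cv2.INTER_CUBIC))
E
```

```text
position: [0.5884, 0.0067, 0.3012]
force: [-1.2, -0.0, 3.4]
gripper_force: 39.9
position: [0.5882, 0.0068, 0.3218]
force: [0.1, -0.3, -3.6]
gripper_force: 39.9
position: [0.5884, 0.0067, 0.3492]
force: [0.7, -0.7, -4.7]
gripper_force: 39.9
clock: 17.05
position: [0.5882, 0.0067, 0.3495]
ee_rot: [3.126, 0.314, -0.001]
force: [-0.9, 0.5, -4.2]
width: 0.145
gripper_force: 39.9
[0.58822323 0.00672799 0.3494502 ] 11.472936465639952 17.05 [ 0.01  0.43 -0.16  1.72  0.08  0.99 -1.55]
scene tray_handle 0.62 tool [-0.0071  0.0095  0.159 ] [ 0.583 -0.004  0.19 ]
scene tray_well 0.56 tool [ 0.0049 -0.003   0.258 ] [0.592 0.011 0.091]
scene ball_center 0.86 tool [-0.0077 -0.0044  0.2305] [0.58  0.009 0.119]
scene plate_rest 0.81 tool [-0.0102  0.0051  0.3095] [ 0.579 -0.     0.04 ]
side tray_handle 0.79 tool [0.006  0.0022 0.159 ] [0.594 0.006 0.19 ]
side tray_well 0.21 tool [ 2.10e-03 -2.00e-04  2.58e-01] [0.59  0.007 0.091]
side ball_center 0.69 tool [-0.0019  0.016   0.2305] [ 0.589 -0.009  0.119]
side ball_center 0.23 tool [-0.0183 -0.03    0.2305] [0.564 0.032 0.119]
side plate_rest 0.66 tool [ 0.0081 -0.0006  0.3094] [0.596 0.009 0.04 ]
wrist tray_handle 0.98 tool [ 0.001  -0.0008  0.159 ] [0.589 0.008 0.19 ]
wrist ball_center 0.75 tool [ 0.004  -0.0004  0.2305] [0.592 0.008 0.119]
```

View pics/c4.png

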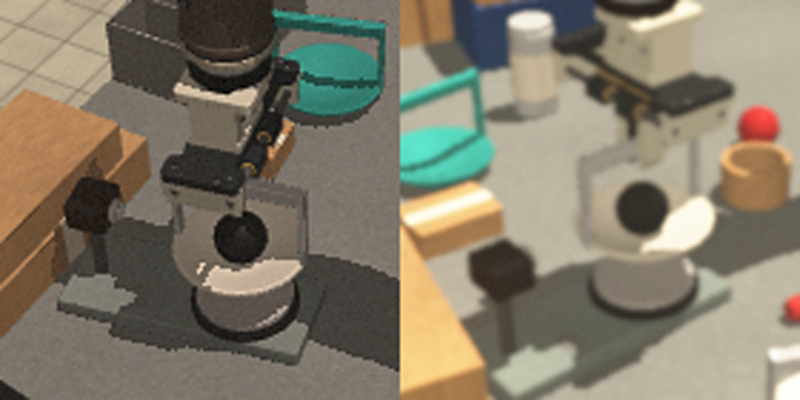

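The tray is level about 45 mm above the plate with the ball in the middle and the plate back up. Now the quarter turn.

```bash
python3 -m inch '0 0 0 -0.03 0.005; 0 0 0 -0.08 0.005; 0 0 0 -0.14 0.005; 0 0 0 -0.2 0.005; 0 0 0 -0.26 0.005'|grep -E 'pos|clock'; python3 -m inch '0 0 0 -0.06 0.005; 0 0 0 -0.12 0.005; 0 0 0 -0.18 0.005; 0 0 0 -0.24 0.005; 0 0 0 -0.3 0.005' | grep pos
python3 -m inch '0 0 0 -0.06 0.005; 0 0 0 -0.12 0.005; 0 0 0 -0.18 0.005; 0 0 0 -0.24 0.005; 0 0 0 -0.3 0.005' | grep pos
python3 -m inch '0 0 0 -0.06 0.005; 0 0 0 -0.12 0.005; 0 0 0 -0.18 0.005; 0 0 0 -0.24 0.005; 0 0 0 -0.3 0.005' | grep pos
python3 -m inch '0 0 0 -0.06 0.005; 0 0 0 -0.12 0.005; 0 0 0 -0.18 0.005; 0 0 0 -0.24 0.005; 0 0 0 -0.3 0.005' | grep pos
python3 -m inch '0 0 0 -0.05 0.005; 0 0 0 -0.085 0.005; 0 0 0 -0.105 0.005; 0 0 0 -0.111 0.005; 0 0 0 -0.111 0.005'; python3 -m inch '0 0 0 0 0.005; 0 0 0 0 0.005; 0 0 0 0 0.005; 0 0 0 0 0.005; 0 0 0 0 0.005'; python3 m.py 5
```

```text
clock: 18.3
position: [0.5883, 0.0067, 0.3497]
position: [0.5883, 0.0067, 0.3497]
position: [0.5883, 0.0067, 0.3497]
position: [0.5883, 0.0066, 0.3497]
position: [0.5884, 0.0066, 0.3497]
clock: 20.8
position: [0.5883, 0.0067, 0.3497]
ee_rot: [1.988, 2.432, -0.0]
force: [0.0, -0.5, -4.2]
width: 0.151
gripper_force: 39.9
clock: 21.3
position: [0.5883, 0.0068, 0.3497]
ee_rot: [1.988, 2.433, -0.0]
force: [0.4, -0.8, -3.7]
width: 0.148
gripper_force: 39.9
[0.58833608 0.00678195 0.34974214] 101.48555213083942 21.3 [ 0.27  0.48 -0.53  1.7   0.28  1.03 -0.15]
scene tray_handle 0.58 tool [-0.0163 -0.0118  0.159 ] [ 0.58  -0.012  0.191]
scene tray_well 0.68 tool [0.0004 0.0092 0.258 ] [0.597 0.009 0.092]
scene ball_center 0.61 tool [-0.0199 -0.0093  0.2305] [ 0.583 -0.015  0.119]
scene plate_rest 0.96 tool [-0.002  -0.0119  0.3097] [0.577 0.002 0.04 ]
side tray_well 0.87 tool [ 0.0007 -0.0045  0.258 ] [0.584 0.007 0.092]
side plate_rest 0.73 tool [-0.0033  0.0076  0.3097] [0.596 0.005 0.04 ]
side plate_rest 0.64 tool [ 0.0256 -0.0093  0.3097] [0.574 0.03  0.04 ]
wrist tray_handle 0.92 tool [ 0.0019 -0.0007  0.159 ] [0.587 0.009 0.191]
wrist ball_center 0.83 tool [ 0.0037 -0.      0.2305] [0.588 0.01  0.119]
```

View pics/wrist5.png

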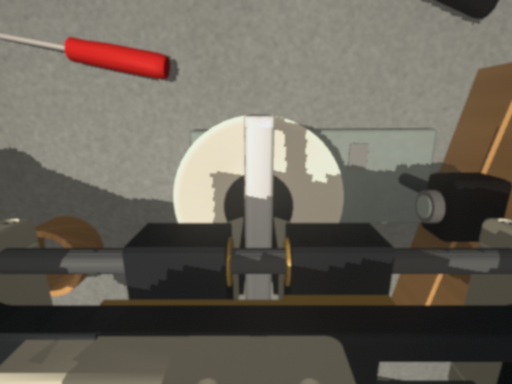

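The wrist view shows the bar (col 259) square across the station, whose edge runs level at row 128. The ball is centred at (205,258), and everything is still.

```bash
python3 -c "
from cell import arm
print(arm.sign_off())"
```

```text
the job is handed in; nothing more can be done
None
```

I pressed the tray with the ball onto the plate until it hit its stop, lifted it clear and gave it a quarter turn. I handed the job in with the tray held level and still about 45 mm above the plate, ball centred; sign-off gave no verdict.

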